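# Find the unlocked access panel and push it open

### The arm

A 6-joint arm with a two-finger parallel gripper is mounted at the origin on the work surface. World frame = base frame: x ahead of the robot, y to its left, z up, the work surface at z = 0. Lengths are in m, angles in rad, forces in N, time in s.
With the tool pointing down it reaches from about 0.3 to 0.775 m from the base axis. Payload 14.6 kg.
Tool frame: the origin (TCP) lies at the very end of the fingers, on their centre line; the grasp point (between the pads) lies 19 mm behind it; z points along the fingers, y is the line along which they close (so a half turn about z gives the same grasp; the last joint's range is limited). The gripper opens to 94 mm and grips with 3 to 60 N. Pads are 16 mm wide; open, the fingers measure 119 mm over their backs; the gripper's body (75 mm by 177 mm) begins 78 mm behind the grasp point.
Start: joints at [-1.384, 0.3, 1.521, -0, 1.321, -0.067], TCP at [0.138, -0.532, 0.205] pointing down, gripper open.
Joint ranges: [-3.03, 3.03], [-0.79, 2.21], [0.23, 2.52], [-1.04, 4.18], [0, 3.07], [-2.55, 2.55]. Speed limits (rad/s): [2.22, 2.22, 2.57, 3.14, 3.14, 3.14].

### API

Orientations are given as [roll, pitch, yaw] about the fixed x, y, z axes, in that order (R = Rz(yaw) Ry(pitch) Rx(roll)).
In Python, from station import telemetry, cams, hand_in, nets gives the robot as it stands.
- The arm moves only by the tool move_arm, never from a script. Its argument "increments" is a list of rows, each a list of 4 numbers: the shift along the tool's x, y, z in m, then the turn about the tool's z in rad. In form: [[tx, ty, tz, roll], ...]. A call has 1 to 20 rows; each row shifts and turns the commanded pose from where the row before left it, along the tool's axes as they then stand; what a row does not reach is not made up. A row lasts 1/8 s, in which the tool goes at most 62.5 mm and 10.7 degrees, less where a joint would pass 70% of its speed; a pose out of reach is approached as far as the arm can. A call is refused whole if a number of a shift passes 0.0625 or a number of a turn 0.188, either way. A call with a gripper value outside its range is refused whole. "grip" is the opening, from 0 (shut) to 1 (fully open), set as the call begins (left out, the last holds). The fingers move at their own pace and stop on an object; "force" is the grip in N (left out, the last holds). Time passes only in rows, so rows that do not move let the fingers close. It gives the time, the measured TCP pose, the force, the opening and the grip force at its end, in the units of the state.
- telemetry.get_obs(): the state, without advancing time (a new reading comes with each control period).
- cams.camera(name): name is "scene" or "top"; returns the picture (400x640x3 uint8, blue, green, red); there is no depth.
- cams.camera_model(name): a dict with "intrinsics" (3x3 intrinsics, pixels), "k1" (the pictures are not rectified: a ray, as slopes to the right and down, at radius r is drawn at 1 + k1 r^2 times it, then the intrinsics apply), "xyz" and "attitude" of the camera in the world. Camera axes: x right, y up, looking along -z (the intrinsics and any distortion apply to the point x, -y, -z); pixel columns grow to the right and rows downward; lengths in m; the calibration is good to about 2 mm. A picture is of the moment at which its call begins. camera_model takes no time and is no camera call.
- hand_in(): hands the job in; it is judged then, once.
Trained networks look in the newest picture that a camera, given by its name, has taken for a name from the list of things; names that differ only in an ending like _2 or _b are one class to them, and where a whole thing is asked for, a point or a joint stands for the part that bears it (a point fixed in the world has none). Each returns a list of dicts, best first, with "conf" (0 to 1); they miss things now and then, are a little off and sometimes report something else, mostly with a low value. They report only what shows in the picture. A call takes as long as a camera call.
- nets.search_frame(camera, query): "extent" ([left, top, right, bottom] in pixels, round what is visible of it).
- nets.mark_of(camera, query): "centre" ([column, row] in pixels: a listed point, or the origin of a listed thing).
The state is a dict: "time_s": time; "qpos": joint angles; "joint_vel": joint speeds; "tau": joint torques, N m; "ee_pos": TCP position; "eef_rot": TCP orientation; "force": force on the tool from outside, world axes, zero at the start; "moment": the same for the moment, N m; "grip_width": finger opening in m; "grip_force": force on a finger pad.
Only numpy, scipy, OpenCV 4.12 (cv2) and the standard library are available. Lean on these libraries where they do the work, as an engineer would, in place of code of your own. Each camera call takes 0.05 s, during which the arm holds its last target. There are 200 camera calls.

### The job

One of the four identical access panels on top of the power-supply chassis has been left unlocked. Press down on the short end of each panel until you find the one that rocks, then push that panel fully open, so that it stands upright by itself and the terminals under it can be reached. Leave the spool, the pliers and the screwdriver where they are, and finish with the hand clear.

Things in the scene. Friction and masses are not known exactly. Their poses are not given: they have to be found in the camera images.
- chassis: Low grey power-supply chassis, black end plates, fixed, 160 (own x) by 400 (y) by 70 mm high, origin centre of underside. Flat top with a row along y, 92 mm apart, of four identical aluminium panels, 90 (x) by 74 (y) by 4 mm, flush, 2 mm gaps. Each has a pivot pin along y, 36 mm from its -x edge (short end, round press mark) and 54 mm from its +x edge (long end, five slots).
- bay0 (a point): Middle of the pivot line of the panel in bay 0 (first, at the -y end), on its top face, 70 mm above the bench; x towards the long end, y along the pivot, z up. Three panels are locked rigid; one, in a different bay each time, is unlocked and looks the same.
- bay1 (a point): Middle of the pivot line of the panel in bay 1 (second), on its top face, 70 mm above the bench; x towards the long end, y along the pivot, z up. The unlocked panel tips when its short end is pressed with 2 to 5 N, 13 to 30 mm from the pivot. Pressing long ends moves nothing.
- bay2 (a point): Middle of the pivot line of the panel in bay 2 (third), on its top face, 70 mm above the bench; x towards the long end, y along the pivot, z up. Under the short ends the bays are clear to 35 mm below the top; the top around the panels is flat and free.
- bay3 (a point): Middle of the pivot line of the panel in bay 3 (fourth, at the +y end), on its top face, 70 mm above the bench; x towards the long end, y along the pivot, z up. Chassis x is within 0.32 rad of the robot's x, so short ends face the robot.
- hatch (a joint): Tilt of the unlocked panel, whichever bay it is in (rad): 0 flush, growing as its short end sinks into the bay and its long end rises out of the top; 1.5 is the stop, nearly upright. Pivot friction (0.03 N m) holds it at any angle. The raised long end can be pushed from beyond its edge towards -x until it meets the stop.
- spool: Bystander: loose grey spool standing upright, 56 mm diameter, 45 mm high, origin at the centre of its underside; off the -y end of the chassis.
- pliers: Bystander: loose pliers lying flat, about 150 mm long along own x and 66 mm wide, 14 mm high, black and yellow grips; origin on the bench, under the joint; off the +y end of the chassis.
- screwdriver: Bystander: loose screwdriver lying along own x, under 35 mm high, origin on the bench below it; on the robot's side of the chassis.

How it is judged:
By the outcome, as a careful person would: the job done as asked, in the order asked, and still so for the second after the job is handed in, with the robot touching nothing.
It also fails if it takes over 45 s, if anything falls off the work surface, if the arm or the gripper's body presses on something with over 40 N, if the wrist force passes 120 N, or if a joint passes its speed limit or range.

## Working session

There is one attempt and no reset: what is moved stays moved. The work goes in short steps, Python scripts to look and compute and a tool call to move; the robot and the scene stay as the last step left them, time stands still between calls to the robot, and variables do not carry over. Pictures are saved under pics/ and viewed, at most 10 in all, crops included, and the job is handed in when it is done.

Besides the shell and the picture viewer there is one more tool, called as name(argument=value, ...), one argument or row to a line, values as JSON. move_arm: Moves the arm, as the interface text tells. Its arguments: {"type":"object","properties":{"increments":{"type":"array"},"grip":{"type":"number"},"force":{"type":"number"}},"required":["increments"]}

```bash
mkdir -p pics; ls
cat > h.py <<'E'
import numpy as np, cv2
from scipy.spatial.transform import Rotation as R
from station import telemetry, cams, hand_in, nets
def ray(cam,px):
    m=cams.camera_model(cam);K=np.array(m["intrinsics"]);k=m["k1"]
    p=np.linalg.solve(K,[px[0],px[1],1])[:2];u=p.copy()
    for _ in range(30): u=p/(1+k*(u@u))
    a=np.array(m["attitude"]);
    r=a if a.shape==(3,3) else R.from_euler('xyz',a).as_matrix()
    return np.array(m["xyz"]), r@np.array([u[0],-u[1],-1])
def at(cam,px,z):
    o,d=ray(cam,px); return o+d*(z-o[2])/d[2]
E
python3 - <<'E'
from h import *
for c in("scene","top"):
    cv2.imwrite(f"pics/{c}0.png",cams.camera(c)); print(c,cams.camera_model(c))
    for q in("bay0","bay1","bay2","bay3"):
        for d in nets.mark_of(c,q)[:2]: print(q,d["centre"],round(d["conf"],2),at(c,d["centre"],.07).round(4))
    for q in("spool","pliers","screwdriver","chassis"):
        for d in nets.mark_of(c,q)[:1]: print(q,d["centre"],round(d["conf"],2),at(c,d["centre"],0).round(3))
print(telemetry.get_obs())
E
```

```text
pics
scene {'intrinsics': array([[412.58677107,   0.        , 318.79279625],
       [  0.        , 412.58677107, 202.85984175],
       [  0.        ,   0.        ,   1.        ]]), 'k1': -0.016294669941420283, 'xyz': array([1.24707768, 0.17009547, 0.70880206]), 'attitude': array([ 0.8571535 , -0.01576134,  1.78383767])}
bay0 [384.5, 217.7] 0.84 [0.54   0.1808 0.07  ]
bay0 [313.5, 198.7] 0.76 [0.5118 0.0084 0.07  ]
bay1 [384.5, 217.7] 0.84 [0.54   0.1808 0.07  ]
bay1 [313.5, 198.7] 0.76 [0.5118 0.0084 0.07  ]
bay2 [384.5, 217.7] 0.84 [0.54   0.1808 0.07  ]
bay2 [313.5, 198.7] 0.76 [0.5118 0.0084 0.07  ]
bay3 [384.5, 217.7] 0.84 [0.54   0.1808 0.07  ]
bay3 [313.5, 198.7] 0.76 [0.5118 0.0084 0.07  ]
spool [237.9, 186.9] 0.87 [ 0.43  -0.222  0.   ]
pliers [447.0, 271.8] 0.85 [0.608 0.334 0.   ]
screwdriver [340.6, 190.1] 0.7 [0.379 0.055 0.   ]
chassis [326.5, 225.9] 0.96 [0.525 0.045 0.   ]
top {'intrinsics': array([[449.51995756,   0.        , 316.78685153],
       [  0.        , 449.51995756, 190.44693765],
       [  0.        ,   0.        ,   1.        ]]), 'k1': -0.0042358388242728
[... 281 characters left out ...]
199.4] 0.62 [0.515 0.049 0.   ]
{'time_s': 0.9, 'qpos': array([-1.38357265e+00,  2.99897215e-01,  1.52098577e+00,  3.34984946e-07,
        1.32069973e+00, -6.65848144e-02]), 'joint_vel': array([ 0.00048678, -0.00040686,  0.00091247, -0.00116221, -0.00126097,
       -0.00156781]), 'tau': array([ 1.55247155e-03, -5.31655920e+01, -3.52906108e+01,  7.09908432e-02,
        2.13563332e-02,  9.62760282e-06]), 'ee_pos': array([ 0.13810538, -0.53237472,  0.20545314]), 'eef_rot': array([3.14158271e+00, 3.37476822e-07, 2.53808405e-01]), 'force': array([ 0.17024467, -0.03390096, -0.72132003]), 'moment': array([-0.0506076 , -0.03440104, -0.00633599]), 'grip_force': 0.0, 'grip_width': 0.09426264667788904}
```

View pics/top0.png

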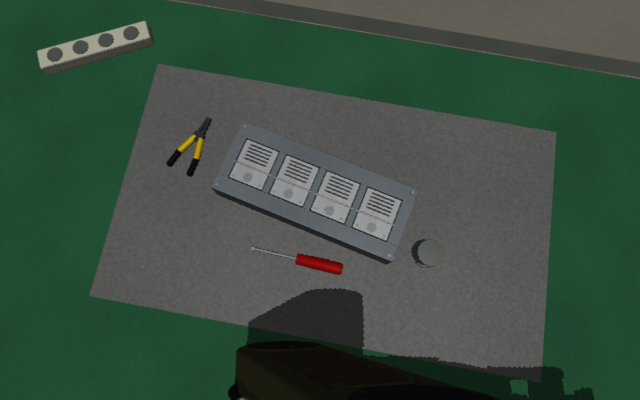

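View pics/scene0.png

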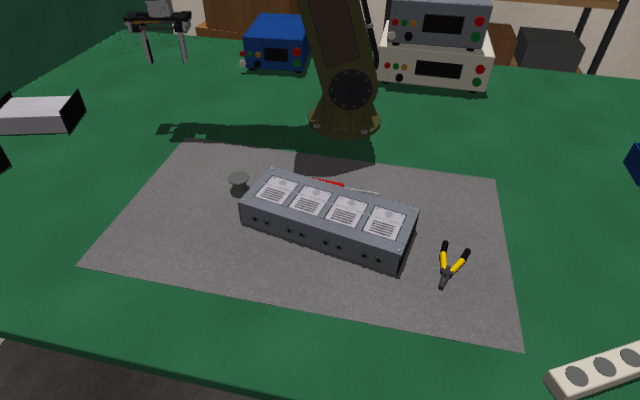

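The top view shows the four panels centred near (254,164), (295,180), (335,196) and (377,213), bay3 to bay0, with press marks at (248,178) to (372,227). The spool is at (428,252), the screwdriver at (300,260) and the pliers at (192,145). Next I'll fit the row pose from the panels.

Run:
```python
from h import *
im=cv2.imread("pics/top0.png");g=cv2.cvtColor(im,cv2.COLOR_BGR2GRAY)
roi=np.zeros_like(g);roi[120:265,210:420]=g[120:265,210:420]
b=cv2.morphologyEx((roi>140).astype('u1')*255,cv2.MORPH_CLOSE,np.ones((5,5)))
b=cv2.morphologyEx(b,cv2.MORPH_OPEN,np.ones((5,5)))
cs,_=cv2.findContours(b,cv2.RETR_EXTERNAL,cv2.CHAIN_APPROX_NONE)
C=[]
for c in cs:
    if cv2.contourArea(c)<600: continue
    w=np.array([at("top",p[0],.07)[:2] for p in c],np.float32)
    r=cv2.minAreaRect(w); print(r); C.append(r[0])
C=np.array(sorted(C,key=lambda a:a[1]));print(C)
v=C[-1]-C[0]; th=np.arctan2(-v[0],v[1]);print("yaw",th,np.linalg.norm(v)/3)
ex=np.array([np.cos(th),np.sin(th)]);ey=np.array([-ex[1],ex[0]])
m=C.mean(0)
for i in range(4):
    p=m+ey*.092*(i-1.5)-ex*.009; print("bay",i,p.round(4),"press",(p-ex*.024).round(4))
```

```text
((0.49490174651145935, -0.08923022449016571), (0.0706166997551918, 0.08727291971445084), 77.90625)
((0.5140366554260254, 0.000632554292678833), (0.07039966434240341, 0.08752622455358505), 77.79369354248047)
((0.5329527258872986, 0.09036949276924133), (0.07054012268781662, 0.08709265291690826), 77.93498992919922)
[[ 0.49490175 -0.08923022]
 [ 0.51403666  0.00063255]
 [ 0.53295273  0.09036949]]
yaw -0.208778204347068 0.06119543871084901
bay 0 [ 0.4766 -0.1325] press [ 0.4531 -0.1276]
bay 1 [ 0.4956 -0.0425] press [ 0.4721 -0.0376]
bay 2 [0.5147 0.0475] press [0.4912 0.0524]
bay 3 [0.5338 0.1375] press [0.5103 0.1424]
```

move_arm(
  increments=[
    [0,0,0,0.154],
    [0,0,0,0.154],
    [0,0,0,0.155],
    [0.0224,-0.0507,0,0],
    [0.0224,-0.0507,0,0],
    [0.0224,-0.0507,0,0],
    [0.0224,-0.0507,0,0],
    [0.0224,-0.0507,0,0],
    [0.0224,-0.0507,0,0],
    [0.0224,-0.0507,0,0],
    [0.0224,-0.0507,0,0],
    [0.0224,-0.0507,0,0],
    [0.0224,-0.0507,0,0],
    [0,0,0.05,0],
    [0,0,0.05,0],
    [0,0,0,0],
    [0,0,0,0],
  ],
  grip=0,
  force=20,
)

```text
time_s: 3.02
ee_pos: [0.4634, -0.0833, 0.1073]
eef_rot: [3.142, -0.002, -0.209]
force: [0.9, 0.4, 0.4]
grip_width: 0.0006
grip_force: 0.0
```

Run:
```python
from h import *
o=telemetry.get_obs();print(o)
a=cams.camera("top");b=cams.camera("scene")
f=lambda i:cv2.resize(i,None,fx=2.5,fy=2.5,interpolation=cv2.INTER_CUBIC)
cv2.imwrite("pics/near.png",np.vstack([f(a[120:240,220:460]),f(b[110:230,220:460])]))
```

```text
{'time_s': 3.025, 'qpos': array([-2.55670659e-01,  2.36180094e-01,  1.84865039e+00,  6.91680372e-05,
        1.05465511e+00,  1.52456640e+00]), 'joint_vel': array([ 7.30591891e-05, -1.80888304e-02, -8.46119031e-03,  1.18183500e-03,
       -6.07255401e-03, -4.30104742e-04]), 'tau': array([ 1.29654505e-01, -4.28115213e+01, -2.93215388e+01,  1.84872199e-02,
       -1.11860242e-01, -3.75907402e-04]), 'ee_pos': array([ 0.46338951, -0.08327938,  0.10734183]), 'eef_rot': array([ 3.14155544e+00, -2.10758648e-03, -2.09474762e-01]), 'force': array([0.85947888, 0.36572898, 0.39162976]), 'moment': array([ 0.02491881,  0.01517665, -0.03784179]), 'grip_force': 0.0, 'grip_width': 0.0005782619455645485}
```

View pics/near.png

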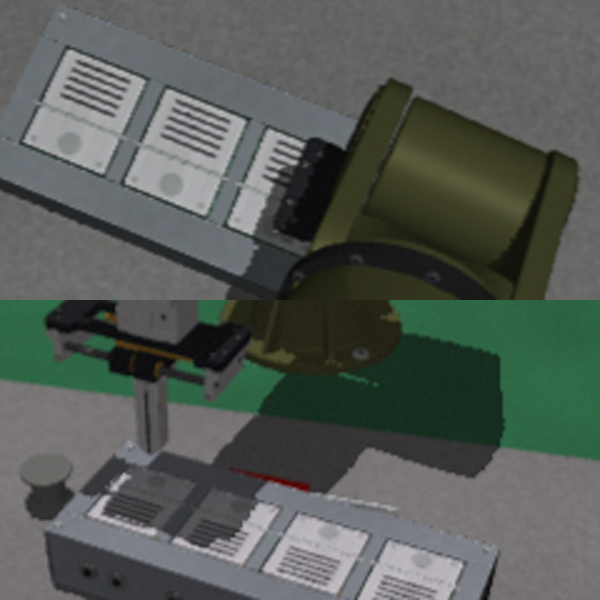

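The upper half (top view) shows the wrist covering bay0. In the lower half (scene view) the closed fingertips, near crop (152,445), hang above bay0's short end. I'll press bay0 gently.

move_arm(
  increments=[
    [0,0,0.015,0],
    [0,0,0.013,0],
    [0,0,0.003,0],
    [0,0,0.002,0],
    [0,0,0.002,0],
    [0,0,0,0],
  ],
)

```text
time_s: 3.88
ee_pos: [0.4626, -0.083, 0.0705]
eef_rot: [-3.142, -0.0, -0.209]
force: [0.5, 0.4, -0.4]
grip_width: 0.0004
grip_force: 0.0
```

move_arm(
  increments=[
    [0,0,0.001,0],
    [0,0,0.001,0],
    [0,0,0,0],
  ],
)

```text
time_s: 4.25
ee_pos: [0.4628, -0.083, 0.0701]
eef_rot: [3.141, -0.001, -0.209]
force: [-10.4, 2.7, 24.2]
grip_width: 0.0003
grip_force: 11.9
```

Bay0 holds 24 N without moving, so it's locked. On to bay1.

move_arm(
  increments=[
    [0,0,-0.015,0],
    [0,-0.046,0,0],
    [0,-0.046,0,0],
    [0,0,0,0],
    [0,0,0.011,0],
    [0,0,0.003,0],
    [0,0,0.001,0],
    [0,0,0,0],
  ],
)

```text
time_s: 5.25
ee_pos: [0.4815, 0.0064, 0.0701]
eef_rot: [-3.141, 0.0, -0.211]
force: [-13.8, 4.4, 31.7]
grip_width: 0.0003
grip_force: 16.0
```

Bay1 is locked too (32 N, no movement). Bay2 next, a little more gently.

move_arm(
  increments=[
    [0,0,-0.015,0],
    [0,-0.046,0,0],
    [0,-0.046,0,0],
    [0,0,0,0],
    [0,0,0.011,0],
    [0,0,0.003,0],
    [0,0,0.0005,0],
    [0,0,0,0],
  ],
)

```text
time_s: 6.25
ee_pos: [0.5006, 0.0959, 0.0701]
eef_rot: [-3.141, 0.0, -0.211]
force: [-11.4, -0.3, 24.7]
grip_width: 0.0004
grip_force: 12.4
```

move_arm(
  increments=[
    [0,0,-0.015,0],
    [0,-0.046,0,0],
    [0,-0.046,0,0],
    [0,0,0,0],
    [0,0,0.011,0],
    [0,0,0.003,0],
    [0,0,0.001,0],
    [0,0,0,0],
  ],
)

```text
time_s: 7.25
ee_pos: [0.5199, 0.1866, 0.069]
eef_rot: [-3.142, -0.0, -0.21]
force: [-0.1, 0.9, 0.4]
grip_width: 0.0003
grip_force: 0.0
```

At bay3 the tip is below flush with almost no force. I'll press deeper.

move_arm(
  increments=[
    [0,0,0.002,0],
    [0,0,0.002,0],
    [0,0,0.002,0],
    [0,0,0,0],
  ],
)

```text
time_s: 7.75
ee_pos: [0.5198, 0.1871, 0.0628]
eef_rot: [-3.141, 0.0, -0.209]
force: [0.2, -0.5, 1.7]
grip_width: 0.0007
grip_force: 0.7
```

It rocks: 7 mm down at 1.7 N. Pressing on to open it.

move_arm(
  increments=[
    [0,0,0.003,0],
    [0,0,0.003,0],
    [0,0,0.003,0],
    [0,0,0.003,0],
    [0,0,0.002,0],
    [0,0,0,0],
  ],
)

```text
time_s: 8.5
ee_pos: [0.5196, 0.187, 0.0486]
eef_rot: [3.141, 0.001, -0.209]
force: [-0.4, 0.3, -0.6]
grip_width: 0.0006
grip_force: 0.4
```

Run:
```python
from h import *
a=cams.camera("scene")
cv2.imwrite("pics/s3.png",cv2.resize(a[110:290,230:480],None,fx=3,fy=3,interpolation=cv2.INTER_CUBIC))
```

```text
(no output)
```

View pics/s3.png

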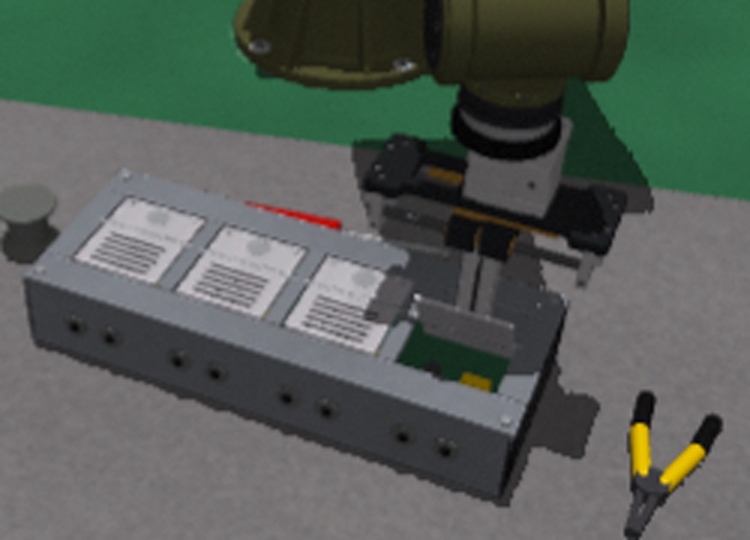

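Bay3's panel is tilted about 50°, with its raised edge near crop (465,325) and the board visible under it. I'll lift out, go round beyond the long edge, and lower.

move_arm(
  increments=[
    [0,0,-0.03,0],
    [0,0,-0.05,0],
    [0,0,-0.04,0],
    [0,0,0,0],
    [0.05,0,0,0],
    [0.05,0,0,0],
    [0,0,0,0],
    [0,0,0.04,0],
    [0,0,0.035,0],
    [0,0,0,0],
    [0,0,0,0],
  ],
)

```text
time_s: 9.93
ee_pos: [0.6178, 0.1665, 0.0953]
eef_rot: [-3.141, -0.001, -0.209]
force: [-0.1, -0.3, 0.1]
grip_width: 0.0006
grip_force: 0.0
```

Run:
```python
from h import *
a=cams.camera("scene")
cv2.imwrite("pics/s4.png",cv2.resize(a[110:290,230:480],None,fx=3,fy=3,interpolation=cv2.INTER_CUBIC))
p=telemetry.get_obs()["ee_pos"];d=p[:2]-np.array([.5433,.182]);print(p,"chassis x from pivot",d@[np.cos(.209),-np.sin(.209)])
```

```text
[0.6181119  0.16656301 0.09575169] chassis x from pivot 0.07638680415257483
```

View pics/s4.png

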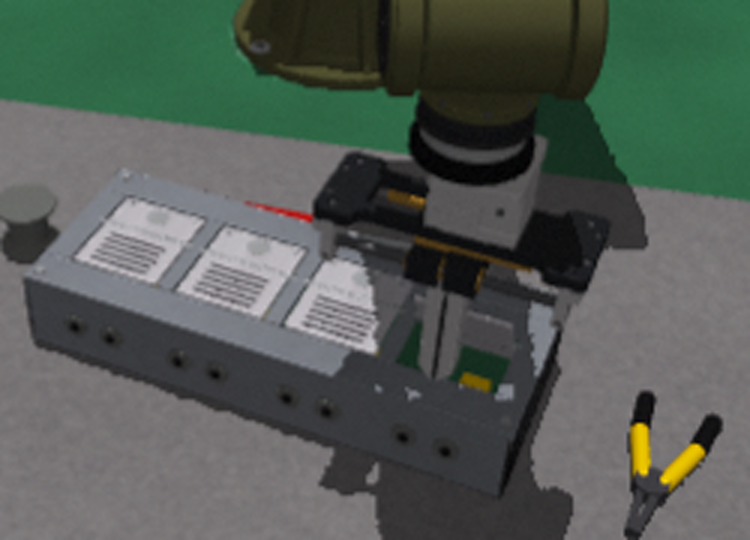

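The fingertips, near crop (437,370), are in front of the raised panel, just beyond its edge. I'll push towards -x.

move_arm(
  increments=[
    [-0.015,0,0,0],
    [-0.01,0,0,0],
    [-0.01,0,0,0],
    [-0.01,0,0,0],
    [-0.008,0,0,0],
    [-0.005,0,0,0],
    [0,0,0,0],
  ],
)

```text
time_s: 10.85
ee_pos: [0.5606, 0.1784, 0.0939]
eef_rot: [3.141, 0.0, -0.209]
force: [0.1, 0.4, 0.1]
grip_width: 0.0006
grip_force: 0.0
```

move_arm(
  increments=[
    [-0.002,0,0,0],
    [-0.002,0,0,0],
    [-0.001,0,0,0],
    [0,0,0,0],
  ],
)

```text
time_s: 11.35
ee_pos: [0.5577, 0.1789, 0.0941]
eef_rot: [-3.141, -0.004, -0.21]
force: [14.5, -1.9, -6.1]
grip_width: 0.0006
grip_force: 7.0
```

It met the stop firmly (14.5 N) where I'd expect it. I'll back off, lift clear, and check.

move_arm(
  increments=[
    [0.03,0,0,0],
    [0.05,0,0,0],
    [0,0,-0.05,0],
    [0,0,-0.06,0],
    [0,0,-0.06,0],
    [0,0.06,0,0],
    [0,0.06,0,0],
    [0,0.06,0,0],
    [0,0.06,0,0],
    [0,0.06,0,0],
    [0,0,0,0],
    [0,0,0,0],
    [0,0,0,0],
  ],
)

```text
time_s: 12.98
ee_pos: [0.5723, -0.1295, 0.2639]
eef_rot: [-3.141, 0.0, -0.208]
force: [-0.8, -0.2, -0.2]
grip_width: 0.0005
grip_force: 0.0
```

Run:
```python
from h import *
a=cams.camera("scene");b=cams.camera("top")
f=lambda i:cv2.resize(i,None,fx=2.5,fy=2.5,interpolation=cv2.INTER_CUBIC)
cv2.imwrite("pics/end.png",np.vstack([f(a[160:290,220:480]),f(b[95:205,170:430])]))
for q in("spool","pliers","screwdriver"):
  for d in nets.mark_of("top",q)[:1]+nets.mark_of("scene",q)[:1]: print(q,d)
```

```text
spool {'centre': [241.4, 189.4], 'conf': 0.79}
pliers {'centre': [200.3, 137.5], 'conf': 0.8}
pliers {'centre': [445.6, 276.1], 'conf': 0.76}
screwdriver {'centre': [295.3, 261.1], 'conf': 0.58}
screwdriver {'centre': [340.0, 189.4], 'conf': 0.42}
```

View pics/end.png

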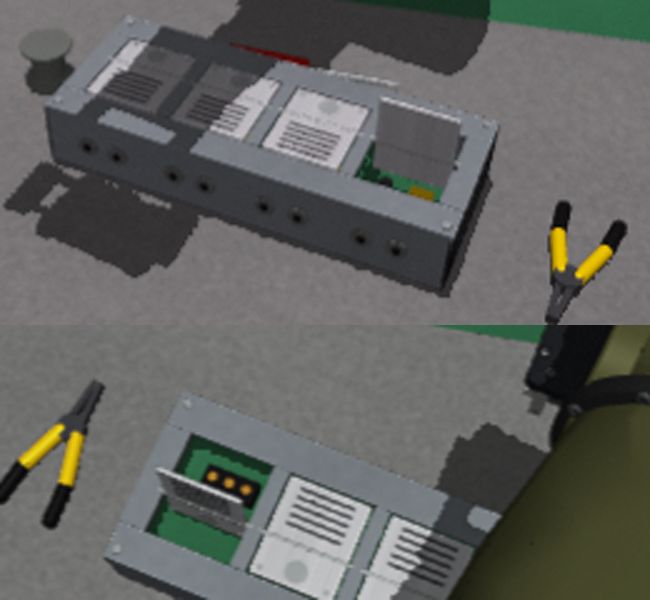

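The panel stands upright with the terminals exposed. Its top edge runs from crop (158,470) to (243,515) in the top view, and the pliers, spool and screwdriver haven't moved. One numeric check of the tilt before handing in.

Run:
```python
from h import *
ex=np.array([np.cos(.209),-np.sin(.209)])
for c,px in(("top",(170+200/2.5,95+(492-325)/2.5)),("scene",(220+418/2.5,160+110/2.5))):
    p=at(c,px,.124); print(c,p.round(4),"x from pivot",((p[:2]-[.5433,.182])@ex).round(4))
```

```text
top [0.5402 0.1784 0.124 ] x from pivot -0.0023
scene [0.5546 0.1815 0.124 ] x from pivot 0.0112
```

```bash
python3 -c "
from station import hand_in; print(hand_in())"
```

```text
the job is handed in; nothing more can be done
None
```

The unlocked panel was bay 3, at the +y end; I pushed it open to its stop, where it stands upright by itself with the terminals exposed, and handed the job in at about 13 s with the hand clear and the spool, pliers and screwdriver untouched.

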